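# Bring a tripped spray-bench extractor back on

## Robot

A 6-joint arm with a two-finger parallel gripper is mounted at the origin on the work surface. World frame = base frame: x ahead of the robot, y to its left, z up, the work surface at z = 0. Lengths are in m, angles in rad, forces in N, time in s.
With the tool pointing down it reaches from about 0.425 to 0.95 m from the base axis. Payload 3.5 kg.
Tool frame: the origin (TCP) lies between the finger pads; the fingertips stand 19 mm ahead of it and the grasp point (between the pads) is the TCP; y points along the fingers, z is the direction in which the jaws open and shut, and the axes are right-handed (so a half turn about y gives the same grasp; the last joint's range is limited). The gripper opens to 85 mm and grips with 20 to 120 N. Pads are 22 mm wide; open, the fingers measure 114 mm over their backs; the gripper's body (76 mm by 85 mm) begins 54 mm behind the grasp point. The pads swing forward as they close: fully open they stand 13 mm farther back than shut.
Start: joints at [1.163, 0.286, 1.577, -0, 1.279, -0.15], TCP at [0.172, 0.653, 0.25] pointing down, gripper open.
Joint ranges: [-2.77, 2.77], [-0.9, 2.22], [0.21, 2.48], [-1.53, 4.67], [0.24, 2.81], [-2.84, 2.84]. Speed limits (rad/s): [2.79, 2.79, 3.14, 3.14, 3.14, 3.14].

## Interface

Orientations are given as a unit quaternion [x, y, z, w].
In Python, from plant import get_state, read_camera, camera_model, sign_off gives the robot as it stands.
- The arm moves only by the tool carry_out, never from a script. Its argument "moves" is a list of rows, each a list of 7 numbers: the turn, a rotation vector about the tool's x, y, z in rad, then the shift along the tool's x, y, z in m, then the closure, from -1 (fully open) to 1 (shut). In form: [[wx, wy, wz, dx, dy, dz, jaw], ...]. A call has 1 to 10 rows; each row shifts and turns the commanded pose from where the row before left it, along the tool's axes as they then stand; what a row does not reach is not made up. A row lasts 1/8 s, in which the tool goes at most 62.5 mm and 10.7 degrees, less where a joint would pass 70% of its speed; a pose out of reach is approached as far as the arm can. A call is refused whole if a number of a shift passes 0.0625 or a number of a turn 0.188, either way. A call with a gripper value outside its range is refused whole. The fingers move at their own pace and stop on an object; "squeeze" is the grip in N (left out, the last holds). Time passes only in rows, so rows that do not move let the fingers close. It gives the time, the measured TCP pose, the force and the opening at its end, in the units of the state.
- get_state(): the state, without advancing time (a new reading comes with each control period).
- read_camera(name): name is "scene" or "side" or "wrist"; returns the picture (420x560x3 uint8, blue, green, red); there is no depth.
- camera_model(name): a dict with "camera_matrix" (3x3 intrinsics, pixels), "pose" (4x4, takes a point from camera to world coordinates). Camera axes: x right, y down, z forward; pixel columns grow to the right and rows downward; lengths in m; the calibration is good to about 2 mm. The wrist camera is an equidistant fisheye: a pixel r from the principal point sees the ray r / f radians off the axis. A picture is of the moment at which its call begins: read the wrist's pose just before it. camera_model takes no time and is no camera call; for the wrist camera it gives the pose at the moment of the call.
- sign_off(): hands the job in, once; it reports no verdict.
The state is a dict: "time": time; "qpos": joint angles; "dq": joint speeds; "joint_efforts": joint torques, N m; "eef_pos": TCP position; "tcp_rot": TCP orientation; "contact_force": force on the tool from outside, world axes, zero at the start; "wrist_torque": the same for the moment, N m; "opening": opening from 0.0 (shut) to 1.0 (fully open).
Only numpy, scipy, OpenCV 4.12 (cv2) and the standard library are available. Lean on these libraries where they do the work, as an engineer would, in place of code of your own. Each camera call takes 0.05 s, during which the arm holds its last target. There are 200 camera calls.

## Task

The extractor of this spray bench has tripped. At the sloping switch console, with the closed fingertips, push the popped-out white breaker button fully home so that it stays in, then press down the raised half of the big dark rocker (the half with the red bar) until it is fully over, and only then press the green start button all the way in and let it spring back. Keep that order, do not press the red stop, and leave the bottles and brushes around the console standing where they are.

Things in the scene. Friction and masses are not known exactly. Their poses are not given: they have to be found in the camera images.
- console: Grey steel console fixed to the bench, 160 mm deep (x), 400 mm wide (y), 60 mm high at its front edge (-x, towards the robot), 88 mm at its back. Origin: centre of its underside. Its top face slopes 10 degrees, rising to its +x. On it, in one row along its y, 90 mm apart, half-way up: white plates 86 mm square, 9 mm thick, with breaker, rocker, start and stop in any order. Straight-down presses work.
- breaker_top (a point): Centre of the top of the breaker button: white, 18 mm in diameter, in a black round collar 34 mm in diameter, 5 mm high on its plate. Popped out it stands 13 mm above the collar and shows a red band at its foot; pushed home it still stands 5 mm above the collar, the band hidden. The point moves with the button.
- breaker (a joint): Travel of the breaker button into the console, m: about 0 popped out, 0.008 fully home. It moves against about 3 N of friction, has no return spring and stays where it is left.
- rocker_on (a point): Point to press on the rocker, on its top surface at the middle of the small red bar (6 by 26 mm), 19 mm from the pivot. The rocker is a dark grey paddle 60 mm long (console x) by 44 mm wide (console y), 4 to 12 mm above its plate, pivoted at its middle about the console's y. The red-bar half is the one to the console's +x (away from the robot), raised at the start. The point moves with it.
- rocker (a joint): Rocker angle, rad: about 0 is off (red-bar half up), 0.24 is fully on (red-bar half down, some 4.5 mm lower at the red bar). Friction of 0.06 N m (about 3 N at the red bar); it stays where it is left.
- start_top (a point): Centre of the top of the green start button, 28 mm in diameter, standing 11 mm above a steel bezel 38 mm in diameter. The point moves with the button.
- start (a joint): Travel of the start button into the console, m: 0 released, 0.006 fully in. A spring pushes it out: 1.5 N to begin to move, 5 N fully in.
- stop_top (a point): Centre of the top of the red mushroom stop button, 40 mm in diameter, on a yellow disc; its top is about 30 mm above the face. Not to be pressed.
- stop (a joint): Travel of the red stop button into the console, m: 0 released, 0.006 fully in; springs back, 1.8 N to begin to move.
- detergent: Bystander: pink detergent bottle, 74 mm in diameter, 185 mm high, 0.3 to 0.6 kg, standing to the left (+y) of the console. Origin at the centre of its foot.
- squeeze: Bystander: white squeeze bottle with a red nozzle, 60 mm in diameter, 167 mm high, standing to the right (-y) of the console. Origin at the centre of its foot.
- brush_cup: Bystander: red cup with five thin brushes in it, 82 mm in diameter at the rim (brushes within 110 mm), 170 mm high, standing beyond the right (-y) end of the console. Origin at the centre of its foot.
- scrub_brush: Bystander: wooden scrubbing brush, 52 mm by 135 mm, 42 mm high, lying on its bristles behind the console (its +x side). Origin at the centre of its underside; its length is along its y.

How it is judged:
On the way, in this order (a step that is already met when the one before it is completed fails the run):
1. the breaker button is pushed home while the rocker is still off (value of joint breaker above 0.0065 m and value of joint rocker below 0.08 rad), for 0.1 s.
2. the rocker is tipped fully on (value of joint rocker above 0.2 rad and value of joint breaker above 0.0065 m), for 0.1 s.
3. the green start button is pressed all the way in (all of step 2 and value of joint start above 0.0048 m), for 0.05 s.
At the end, for the whole second after the job is handed in: The breaker button is in (at least 6.5 of its 8 mm), the rocker is on (at least 0.20 of its 0.24 rad), the start and stop buttons are out (within 1 mm), and the four bystanders stand upright within 20 mm of where they were (all of step 2 and value of joint each of start, stop below 0.001 m and not (distance of detergent from where it was at the start of the episode above 0.02 m) and not (distance of squeeze from where it was at the start of the episode above 0.02 m) and not (distance of brush_cup from where it was at the start of the episode above 0.02 m) and not (distance of scrub_brush from where it was at the start of the episode above 0.02 m) and not (angle between detergent's own z axis and vertical above 0.25 rad) and not (angle between squeeze's own z axis and vertical above 0.25 rad) and not (angle between brush_cup's own z axis and vertical above 0.25 rad) and not (angle between scrub_brush's own z axis and vertical above 0.25 rad)); the robot touches nothing.
It fails at once if the rocker is switched over before the breaker button is in (value of joint rocker above 0.1 rad and value of joint breaker below 0.006 m).
It fails at once if the start button is pressed before the breaker is in and the rocker on (value of joint start above 0.002 m and (value of joint rocker below 0.18 rad or value of joint breaker below 0.006 m)).
It fails at once if the red stop is pressed (value of joint stop above 0.0015 m).
It fails at once if a bottle, the cup or the brush is shifted more than 20 mm, lifted, carried or tipped (distance of any of detergent, squeeze, brush_cup, scrub_brush from where it was at the start of the episode above 0.02 m or angle between any of detergent, squeeze, brush_cup, scrub_brush's own z axis and vertical above 0.25 rad).
It also fails if it takes over 40 s, if anything falls off the work surface, if the arm or the gripper's body presses on something with over 40 N, if the wrist force passes 120 N, or if a joint passes its speed limit or range.

## Working session

There is one attempt and no reset: what is moved stays moved. The work goes in short steps, Python scripts to look and compute and a tool call to move; the robot and the scene stay as the last step left them, time stands still between calls to the robot, and variables do not carry over. Pictures are saved under pics/ and viewed, about 8 in all and at most 12, crops included, and the job is handed in when it is done.

Besides the shell and the picture viewer there is one more tool, called after "Call:" as name(argument=value, ...), one argument or row to a line, values as JSON. carry_out: Moves the arm, as the interface text tells. Its arguments: {"type":"object","properties":{"moves":{"type":"array","items":{"type":"array","items":{"type":"number"}}},"squeeze":{"type":"number"}},"required":["moves"]}

```bash
mkdir -p pics
python3 - <<'E'
from plant import *
import cv2,numpy as np
np.set_printoptions(precision=4,suppress=True)
s=get_state();print(s)
for n in("scene","side"):
    im=read_camera(n);cv2.imwrite(f"pics/{n}0.png",im);m=camera_model(n);print(n,m)
E
```

```text
{'time': 0.0, 'qpos': array([ 1.163 ,  0.2872,  1.5782,  0.    ,  1.2786, -0.15  ]), 'dq': array([-0.0009,  0.0001, -0.    ,  0.0019, -0.0002,  0.0027]), 'joint_efforts': array([  0.0003, -40.5986, -29.2622,  -0.0001,   0.006 ,  -0.    ]), 'eef_pos': array([0.1718, 0.6521, 0.2489]), 'tcp_rot': array([ 0.7021, -0.0911,  0.0907, -0.7004]), 'contact_force': array([-0.2665,  0.7969,  0.0794]), 'wrist_torque': array([ 0.0086, -0.0241,  0.0713]), 'opening': 0.9946442426350228}
scene {'camera_matrix': array([[437.6173,   0.    , 280.7595],
       [  0.    , 437.6173, 219.9931],
       [  0.    ,   0.    ,   1.    ]]), 'pose': array([[ 0.1502,  0.6197, -0.7704,  1.4485],
       [ 0.9884, -0.1121,  0.1026, -0.1195],
       [-0.0228, -0.7768, -0.6293,  0.8073],
       [ 0.    ,  0.    ,  0.    ,  1.    ]])}
side {'camera_matrix': array([[419.4802,   0.    , 278.841 ],
       [  0.    , 419.4802, 211.9357],
       [  0.    ,   0.    ,   1.    ]]), 'pose': array([[ 0.6783, -0.5438,  0.4941,  0.1397],
       [-0.7346, -0.4897,  0.4696, -0.414 ],
       [-0.0134, -0.6815, -0.7317,  0.7275],
       [ 0.    ,  0.    ,  0.    ,  1.    ]])}
```

View pics/scene0.png

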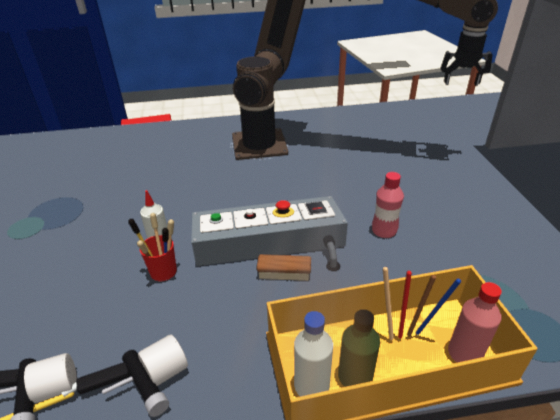

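View pics/side0.png

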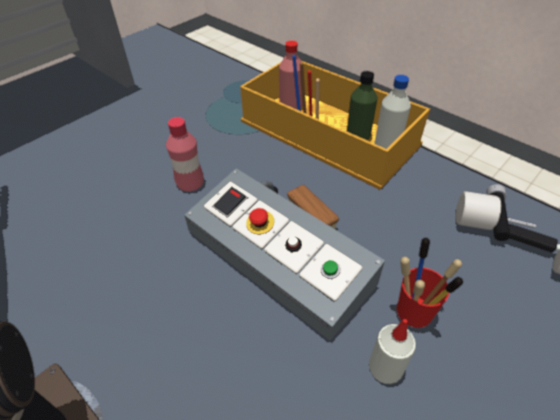

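The row, from +y to -y, is rocker, stop (red on yellow), breaker, start. In the scene view they sit at about (317,208), (283,209), (250,215) and (216,217). In the side view they are at (231,200), (260,219), (293,243) and (331,268).

```bash
cat > h.py <<'E'
import cv2,numpy as np
np.set_printoptions(precision=4,suppress=True)
def blobs(im,lo,hi,box,amin=6):
    """HSV blobs in box (u0,v0,u1,v1); hue may wrap -> list of (area,u,v,w,h)"""
    h=cv2.cvtColor(im,cv2.COLOR_BGR2HSV)
    if lo[0]>hi[0]: m=cv2.inRange(h,lo,(180,)+hi[1:])|cv2.inRange(h,(0,)+lo[1:],hi)
    else: m=cv2.inRange(h,lo,hi)
    z=np.zeros_like(m);u0,v0,u1,v1=box;z[v0:v1,u0:u1]=m[v0:v1,u0:u1]
    n,_,st,c=cv2.connectedComponentsWithStats(z)
    return sorted([(int(st[i,4]),*np.round(c[i],2),*map(int,st[i,:4])) for i in range(1,n) if st[i,4]>=amin],reverse=True)
def P(m): return m["camera_matrix"]@np.linalg.inv(m["pose"])[:3]
def ray(m,uv):
    d=m["pose"][:3,:3]@np.linalg.inv(m["camera_matrix"])@[*uv,1];return m["pose"][:3,3],d
def onz(m,uv,z):
    o,d=ray(m,uv);return o+d*(z-o[2])/d[2]
def tri(ma,a,mb,b):
    X=cv2.triangulatePoints(P(ma),P(mb),np.array(a,float),np.array(b,float)).ravel();return X[:3]/X[3]
E
python3 - <<'E'
from h import *
from plant import camera_model
B={'scene':(190,190,350,235),'side':(185,165,385,320)}
C={'green':((45,80,40),(85,255,255)),'yellow':((18,90,90),(35,255,255)),'red':((172,120,60),(8,255,255)),'white':((0,0,150),(180,70,255)),'dark':((0,0,0),(180,255,60))}
crops=[]
for n in B:
    im=cv2.imread(f'pics/{n}0.png')
    for k,(l,h) in C.items(): print(n,k,blobs(im,l,h,B[n])[:6])
    u0,v0,u1,v1=B[n];crops.append(cv2.resize(im[v0:v1,u0:u1],(800,int(800*(v1-v0)/(u1-u0))),interpolation=cv2.INTER_CUBIC))
c=np.vstack(crops);cv2.imwrite('pics/crop.png',cv2.resize(c,None,fx=600/c.shape[0],fy=600/c.shape[0]));print(c.shape)
E
```

```text
scene green [(66, np.float64(215.39), np.float64(216.47), 211, 213, 10, 8)]
scene yellow [(105, np.float64(283.11), np.float64(212.87), 273, 208, 21, 9)]
scene red [(111, np.float64(282.47), np.float64(204.62), 276, 200, 14, 10), (14, np.float64(316.64), np.float64(207.86), 313, 207, 8, 3), (12, np.float64(249.58), np.float64(215.33), 247, 214, 7, 3)]
scene white [(2692, np.float64(261.93), np.float64(218.81), 193, 199, 153, 36), (9, np.float64(206.0), np.float64(233.78), 203, 233, 7, 2)]
scene dark [(33, np.float64(310.85), np.float64(207.79), 307, 204, 10, 9), (31, np.float64(282.94), np.float64(210.77), 278, 209, 11, 4), (18, np.float64(249.89), np.float64(216.11), 245, 214, 10, 4)]
side green [(159, np.float64(329.96), np.float64(267.35), 323, 261, 15, 14)]
side yellow [(688, np.float64(366.19), np.float64(172.91), 332, 165, 53, 24), (260, np.float64(260.98), np.float64(225.45), 246, 212, 28, 22)]
side red [(245, np.float64(258.16), np.float64(216.51), 249, 208, 18, 18), (44, np.float64(234.64), np.float64(193.18), 230, 190, 10, 8), (14, np.float64(293.86), np.float64(246.0), 288, 243, 11, 5)]
side white [(10328, np.float64(296.12), np.float64(251.66), 197, 180, 186, 140), (11, np.float64(189.64), np.float64(212.09), 188, 211, 4, 3), (9, np.float64(234.67), np.float64(171.0), 233, 170, 4, 3)]
side dark [(54, np.float64(293.2), np.float64(247.15), 286, 241, 15, 11), (45, np.float64(236.18), np.float64(203.93), 226, 196, 19, 18), (26, np.float64(273.65), np.float64(188.27), 269, 186, 9, 6), (16, np.float64(261.25), np.float64(225.12), 256, 223, 10, 4)]
(845, 800, 3)
```

View pics/crop.png

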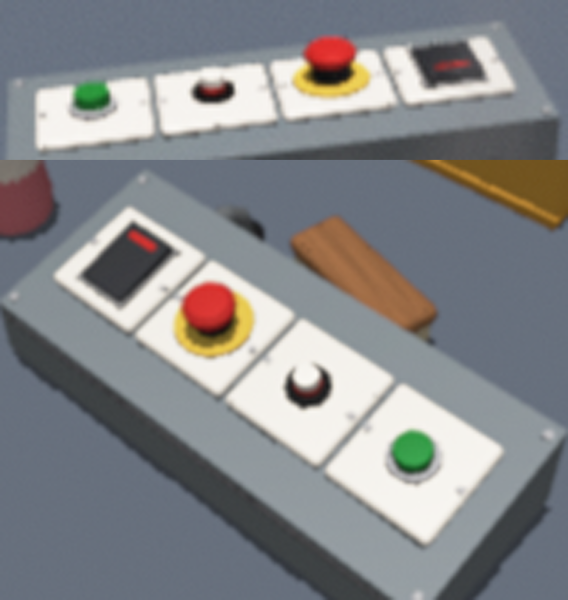

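The crop confirms it. The breaker is popped, with its red band showing, and the red bar is on the far half of the rocker. Next I'll cast the row's outer plate corners onto their known heights and cross-check with the buttons.

```bash
cat > loc.py <<'E'
from h import *
from plant import camera_model
ms,md=camera_model('scene'),camera_model('side')
sc=lambda u,v:(190+u/3.55-.5,190+v/3.55-.5)
sd=lambda u,v:(185+u/2.84-.5,165+(v-160)/2.84-.5)
zp,zm=.0829+.0075,.0829-.0075
# order: (+x,+y),(-x,+y),(-x,-y),(+x,-y)
A=[onz(ms,sc(*p),z) for p,z in zip([(514,93),(488,37),(38,92),(37,150)],[zp,zm,zm,zp])]
D=[onz(md,sd(*p),z) for p,z in zip([(130,206),(54,275),(425,545),(502,455)],[zp,zm,zm,zp])]
M=np.array([[.04235,.178],[-.04235,.178],[-.04235,-.178],[.04235,-.178]])
for n,Q in(('scene',A),('side',D),('both',(np.array(A)+D)/2)):
    Q=np.array(Q)[:,:2];c=Q.mean(0)
    H=M.T@(Q-c);yaw=np.arctan2(H[0,1]-H[1,0],H[0,0]+H[1,1])
    R=np.array([[np.cos(yaw),-np.sin(yaw)],[np.sin(yaw),np.cos(yaw)]])
    print(n,c,'yaw',yaw);print((Q-c-M@R.T)*1000)
for k,a,b in(('green',(215.39,216.47),(329.96,267.35)),('yellow',(283.1,211.9),(260,223)),('red',(282.47,204.62),(258.16,216.51)),('bar',(316.64,207.86),(234.64,193.18)),('band',(249.58,215.33),(293.86,246))):
    X=tri(ms,a,md,b);print(k,X,'console xy',R.T@(X[:2]-c))
E
python3 loc.py
```

```text
scene [ 0.5352 -0.0362] yaw 0.012826881442958496
[[ 2.9458 -4.043 ]
 [-3.3922 -0.3811]
 [-0.9677  2.4399]
 [ 1.4141  1.9842]]
side [ 0.5274 -0.0368] yaw 0.003476654585544443
[[-1.6861 -1.0049]
 [ 1.6255 -1.3732]
 [ 3.1904  1.6793]
 [-3.1298  0.6988]]
both [ 0.5313 -0.0365] yaw 0.008152626407100936
[[ 0.6296 -2.5259]
 [-0.8827 -0.879 ]
 [ 1.1117  2.0615]
 [-0.8585  1.3434]]
green [ 0.5289 -0.1706  0.0929] console xy [-0.0035 -0.1341]
yellow [0.5273 0.0095 0.0814] console xy [-0.0036  0.046 ]
red [0.5239 0.0092 0.1037] console xy [-0.0071  0.0457]
bar [0.5432 0.0989 0.0957] console xy [0.013  0.1353]
band [ 0.528  -0.0819  0.0827] console xy [-0.0037 -0.0453]
```

Call:
carry_out(
  moves=[
    [0, -0.133, 0, 0, 0, 0, 1],
    [0, -0.133, 0, 0, 0, 0, 1],
    [0, 0, 0, 0.05, 0, 0, 1],
    [0, 0, 0, 0.05, 0, 0, 1],
    [0, 0, 0, 0.05, 0, -0.05, 1],
    [0, 0, 0, 0.05, 0, -0.05, 1],
    [0, 0, 0, 0.05, 0, -0.05, 1],
    [0, 0, 0, 0.05, 0, -0.05, 1],
    [0, 0, 0, 0.03, 0, -0.05, 1],
    [0, 0, 0, 0, 0, -0.05, 1],
  ],
  squeeze=40,
)

```text
time: 1.35
eef_pos: [0.4828, 0.3761, 0.2496]
tcp_rot: [0.707, 0.002, -0.002, -0.707]
contact_force: [0.4, -1.0, 1.0]
opening: 0.001
```

Call:
carry_out(
  moves=[
    [0, 0, 0, 0, 0, -0.06, 1],
    [0, 0, 0, 0, 0, -0.06, 1],
    [0, 0, 0, 0, 0, -0.06, 1],
    [0, 0, 0, 0, 0, -0.06, 1],
    [0, 0, 0, 0, 0, -0.06, 1],
    [0, 0, 0, 0, 0, -0.06, 1],
    [0, 0, 0, 0, 0, -0.05, 1],
    [0, 0, 0, 0, 0, 0, 1],
    [0, 0, 0, 0, 0, 0, 1],
  ],
)

```text
time: 2.48
eef_pos: [0.4842, -0.0313, 0.2499]
tcp_rot: [-0.707, -0.002, 0.003, 0.707]
contact_force: [0.3, 0.7, -0.6]
opening: -0.003
```

Run:
```python
from plant import *
from h import *
s=get_state();print(s['time'],s['eef_pos'],s['tcp_rot'],s['contact_force'],s['opening'])
m=camera_model('wrist');im=read_camera('wrist');cv2.imwrite('pics/w1.png',im);print(m)
np.savez('w1.npz',K=m['camera_matrix'],T=m['pose'])
```

```text
2.475 [ 0.4842 -0.0313  0.2499] [-0.7069 -0.0024  0.003   0.7074] [ 0.296   0.6928 -0.5859] -0.003056206660742109
{'camera_matrix': array([[325.1923,   0.    , 280.2546],
       [  0.    , 325.1923, 210.6157],
       [  0.    ,   0.    ,   1.    ]]), 'pose': array([[-0.0074,  0.963 ,  0.2694,  0.4161],
       [ 1.    ,  0.007 ,  0.0027, -0.0319],
       [ 0.0007,  0.2694, -0.963 ,  0.3726],
       [ 0.    ,  0.    ,  0.    ,  1.    ]])}
```

View pics/w1.png

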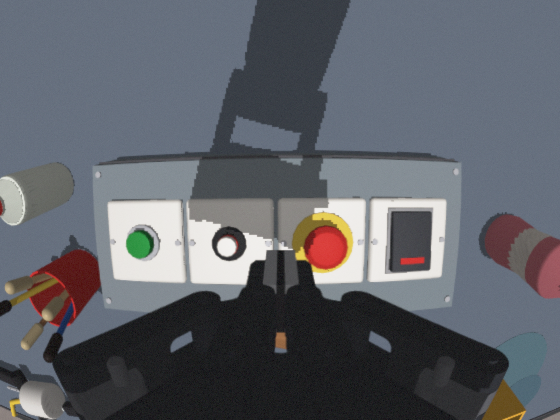

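From the wrist, all four buttons are unobstructed: green (139,243), breaker white (228,245), stop (326,247) and red bar (412,261). The plate corners are clear too.

```bash
cat >> h.py <<'E'
def fonz(K,T,uv,z):
    p=np.array([[[*uv]]],float);x=(p[0,0]-K[:2,2])/K[0,0];r=np.hypot(*x);d=np.r_[x/r*np.sin(r),np.cos(r)]
    d=T[:3,:3]@d;o=T[:3,3];return o+d*(z-o[2])/d[2]
E
python3 - <<'E'
from h import *
w=np.load('w1.npz');K,T=w['K'],w['T'];im=cv2.imread('pics/w1.png')
B=(105,195,450,285)
g=blobs(im,(45,80,40),(85,255,255),B)[:1];r=blobs(im,(172,120,60),(8,255,255),B)[:4];wh=blobs(im,(0,0,170),(180,60,255),(212,226,245,262))[:3]
print(g,r,wh)
print('green',fonz(K,T,g[0][1:3],.097));
for b in r:print('red',b[0],fonz(K,T,b[1:3],.097))
for b in wh:print('white',b[0],fonz(K,T,b[1:3],.1))
# plate outer corners (-x,+y),(+x,+y),(-x,-y),(+x,-y)
c=np.array([fonz(K,T,p,z) for p,z in (((444,199),.0754),((443,279),.0904),((109,201),.0754),((111,280),.0904))]);print(c,c.mean(0))
E
```

```text
[(591, np.float64(139.22), np.float64(243.79), 126, 230, 27, 29)] [(1442, np.float64(325.26), np.float64(247.04), 304, 226, 43, 43), (161, np.float64(411.65), np.float64(260.46), 400, 257, 25, 8), (30, np.float64(233.23), np.float64(239.03), 224, 235, 15, 12)] [(281, np.float64(226.27), np.float64(246.72), 217, 238, 20, 19), (135, np.float64(226.44), np.float64(258.17), 212, 249, 33, 13), (57, np.float64(214.54), np.float64(229.74), 212, 226, 9, 13)]
green [ 0.5277 -0.1681  0.097 ]
red 1442 [0.5276 0.0104 0.097 ]
red 161 [0.5432 0.0986 0.097 ]
red 30 [ 0.5204 -0.0738  0.097 ]
white 281 [ 0.5268 -0.0801  0.1   ]
white 135 [ 0.5383 -0.0805  0.1   ]
white 57 [ 0.5106 -0.0901  0.1   ]
[[ 0.4856  0.1371  0.0754]
 [ 0.5699  0.1439  0.0904]
 [ 0.4901 -0.2089  0.0754]
 [ 0.5743 -0.2137  0.0904]] [ 0.53   -0.0354  0.0829]
```

Call:
carry_out(
  moves=[
    [0, 0, 0, 0.0426, 0, -0.0498, 1],
    [0, 0, 0, 0, 0, 0, 1],
    [0, 0, 0, 0, 0.05, 0, 1],
    [0, 0, 0, 0, 0.05, 0, 1],
    [0, 0, 0, 0, 0.014, 0, 1],
    [0, 0, 0, 0, 0, 0, 1],
    [0, 0, 0, 0, 0, 0, 1],
  ],
)

```text
time: 3.4
eef_pos: [0.5271, -0.0788, 0.1389]
tcp_rot: [0.708, 0.005, -0.002, -0.707]
contact_force: [-0.2, -0.9, 0.2]
opening: -0.001
```

Run:
```python
from plant import *
from h import *
s=get_state();print(s['time'],s['eef_pos'],s['tcp_rot'],s['contact_force'],s['opening'])
a=read_camera('side')[150:320,180:390];b=read_camera('wrist')[130:330,100:460]
a=cv2.resize(a,None,fx=2.2,fy=2.2,interpolation=2);b=cv2.resize(b,(a.shape[1],int(a.shape[1]*200/360)))
cv2.imwrite('pics/c2.png',np.vstack([a,b]));print(a.shape)
```

```text
3.4 [ 0.5271 -0.0788  0.1389] [ 0.7076  0.0046 -0.0017 -0.7066] [-0.205  -0.9445  0.2383] -0.0005924340780598938
(374, 462, 3)
```

View pics/c2.png

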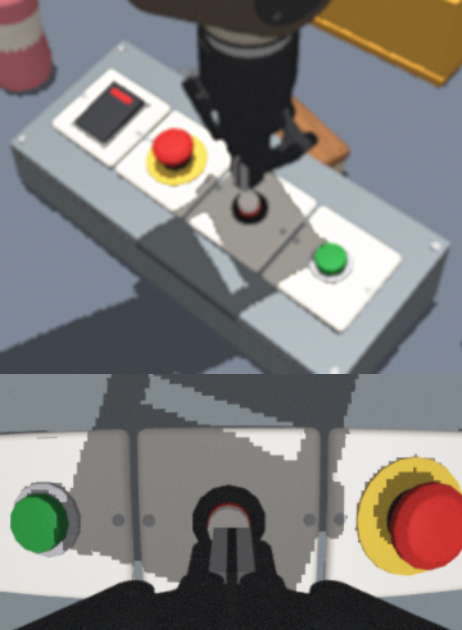

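The fingertip is centred over the white breaker button, at about (230,530) in the wrist crop. I'll descend in steps and watch the force.

Call:
carry_out(
  moves=[
    [0, 0, 0, 0, 0.01, 0, 1],
    [0, 0, 0, 0, 0.006, 0, 1],
    [0, 0, 0, 0, 0, 0, 1],
  ],
)

```text
time: 3.88
eef_pos: [0.5252, -0.0787, 0.1197]
tcp_rot: [-0.707, -0.002, 0.003, 0.707]
contact_force: [1.0, 0.6, -0.1]
opening: 0.001
```

Call:
carry_out(
  moves=[
    [0, 0, 0, 0, 0.003, 0, 1],
    [0, 0, 0, 0, 0.003, 0, 1],
    [0, 0, 0, 0, 0, 0, 1],
  ],
)

```text
time: 4.25
eef_pos: [0.5258, -0.0788, 0.1145]
tcp_rot: [0.707, 0.003, -0.003, -0.707]
contact_force: [1.0, 0.3, 1.5]
opening: 0.001
```

Call:
carry_out(
  moves=[
    [0, 0, 0, 0, 0.003, 0, 1],
    [0, 0, 0, 0, 0, 0, 1],
  ],
)

```text
time: 4.5
eef_pos: [0.5262, -0.0788, 0.1125]
tcp_rot: [0.707, 0.003, -0.002, -0.707]
contact_force: [-0.2, 0.7, 6.3]
opening: -0.001
```

Call:
carry_out(
  moves=[
    [0, 0, 0, 0, 0.003, 0, 1],
    [0, 0, 0, 0, 0, 0, 1],
  ],
)

```text
time: 4.75
eef_pos: [0.5265, -0.0789, 0.112]
tcp_rot: [0.707, 0.003, -0.003, -0.707]
contact_force: [-6.4, 2.1, 18.9]
opening: 0.0
```

Call:
carry_out(
  moves=[
    [0, 0, 0, 0, 0.003, 0, 1],
    [0, 0, 0, 0, 0, 0, 1],
  ],
)

```text
time: 5.0
eef_pos: [0.5268, -0.079, 0.1116]
tcp_rot: [0.707, 0.003, -0.003, -0.707]
contact_force: [-11.9, 4.1, 31.9]
opening: 0.002
```

It's firmly stopped at the predicted home height. I'll lift and check.

Call:
carry_out(
  moves=[
    [0, 0, 0, 0, -0.05, 0, 1],
    [0, 0, 0, 0, -0.05, 0, 1],
    [0, 0, 0, -0.03, 0, 0.06, 1],
    [0, 0, 0, 0, 0, 0.06, 1],
    [0, 0, 0, 0, 0, 0.02, 1],
    [0, 0, 0, 0, 0, 0, 1],
    [0, 0, 0, 0, 0, 0, 1],
  ],
)

```text
time: 5.88
eef_pos: [0.4961, 0.0564, 0.2048]
tcp_rot: [0.707, 0.002, -0.003, -0.707]
contact_force: [1.0, 0.2, -0.8]
opening: -0.001
```

Run:
```python
from plant import *
from h import *
s=get_state();print(s['time'],s['eef_pos'],s['tcp_rot'],s['contact_force'])
m=camera_model('wrist');b=read_camera('wrist');cv2.imwrite('pics/w3.png',b);K,T=m['camera_matrix'],m['pose']
for r in blobs(b,(172,120,60),(8,255,255),(60,150,480,320)):print(r,fonz(K,T,r[1:3],.0975))
a=read_camera('side')[150:320,180:390]
a=cv2.resize(a,None,fx=2.2,fy=2.2,interpolation=2);b=b[130:330,100:460];b=cv2.resize(b,(a.shape[1],int(a.shape[1]*200/360)))
cv2.imwrite('pics/c3.png',np.vstack([a,b]))
```

```text
5.875 [0.4961 0.0564 0.2048] [ 0.7073  0.0024 -0.0033 -0.7069] [ 0.9639  0.2247 -0.7675]
(2008, np.float64(218.37), np.float64(253.68), 194, 229, 50, 51) [0.5275 0.0084 0.0975]
(254, np.float64(333.78), np.float64(272.33), 318, 268, 33, 9) [0.5428 0.0991 0.0975]
```

View pics/c3.png

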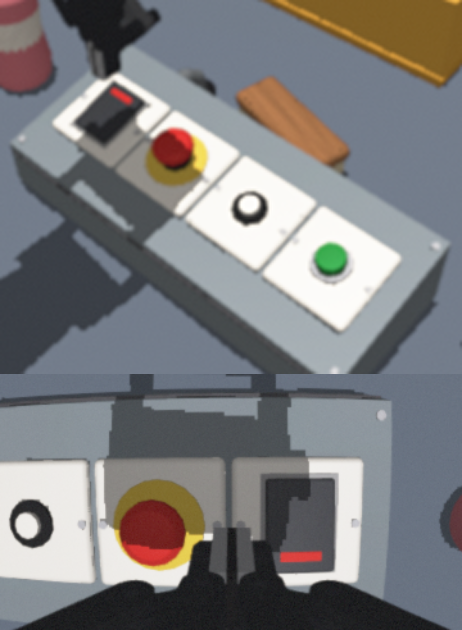

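The breaker is home: its red band is gone and it stays in at (250,207) in the side crop. Next is the rocker bar, at about (0.544, 0.099).

Call:
carry_out(
  moves=[
    [0, 0, 0, 0.0487, 0, 0.0417, 1],
    [0, 0, 0, 0, 0, 0, 1],
    [0, 0, 0, 0, 0.05, 0, 1],
    [0, 0, 0, 0, 0.026, 0, 1],
    [0, 0, 0, 0, 0, 0, 1],
    [0, 0, 0, 0, 0, 0, 1],
  ],
)

```text
time: 6.72
eef_pos: [0.5444, 0.0973, 0.1308]
tcp_rot: [0.707, 0.003, -0.002, -0.707]
contact_force: [0.1, 0.2, 0.5]
opening: 0.003
```

Call:
carry_out(
  moves=[
    [0, 0, 0, 0, 0.004, 0, 1],
    [0, 0, 0, 0, 0.004, 0, 1],
    [0, 0, 0, 0, 0.003, 0, 1],
    [0, 0, 0, 0, 0, 0, 1],
  ],
)

```text
time: 7.22
eef_pos: [0.5433, 0.098, 0.118]
tcp_rot: [0.707, 0.003, -0.003, -0.707]
contact_force: [-0.1, 0.2, 0.1]
opening: 0.003
```

Call:
carry_out(
  moves=[
    [0, 0, 0, 0, 0.003, 0, 1],
    [0, 0, 0, 0, 0.003, 0, 1],
    [0, 0, 0, 0, 0, 0, 1],
  ],
)

```text
time: 7.6
eef_pos: [0.5443, 0.098, 0.1129]
tcp_rot: [0.707, 0.004, -0.002, -0.707]
contact_force: [0.4, 0.1, 2.4]
opening: -0.0
```

Call:
carry_out(
  moves=[
    [0, 0, 0, 0, 0.003, 0, 1],
    [0, 0, 0, 0, 0, 0, 1],
  ],
)

```text
time: 7.85
eef_pos: [0.5447, 0.098, 0.1111]
tcp_rot: [0.707, 0.004, -0.002, -0.707]
contact_force: [0.2, 0.2, 9.7]
opening: 0.001
```

Call:
carry_out(
  moves=[
    [0, 0, 0, 0, 0.003, 0, 1],
    [0, 0, 0, 0, 0, 0, 1],
  ],
)

```text
time: 8.1
eef_pos: [0.5449, 0.098, 0.1109]
tcp_rot: [0.707, 0.004, -0.003, -0.707]
contact_force: [-7.0, -0.1, 21.4]
opening: 0.003
```

Call:
carry_out(
  moves=[
    [0, 0, 0, 0, 0.002, 0, 1],
    [0, 0, 0, 0, 0, 0, 1],
  ],
)

```text
time: 8.35
eef_pos: [0.545, 0.0981, 0.1107]
tcp_rot: [0.707, 0.003, -0.003, -0.707]
contact_force: [-12.6, -0.3, 30.1]
opening: -0.001
```

The rocker is at a hard stop. I'll lift, clear the stop button high up, move towards start and look.

Call:
carry_out(
  moves=[
    [0, 0, 0, 0, -0.05, 0, 1],
    [0, 0, 0, 0, -0.055, 0, 1],
    [0, 0, 0, -0.03, 0, -0.06, 1],
    [0, 0, 0, -0.03, 0, -0.06, 1],
    [0, 0, 0, 0, 0, -0.06, 1],
    [0, 0, 0, 0, 0, -0.04, 1],
    [0, 0, 0, 0, 0, 0, 1],
    [0, 0, 0, 0, 0, 0, 1],
  ],
)

```text
time: 9.35
eef_pos: [0.4886, -0.1136, 0.2083]
tcp_rot: [-0.707, -0.002, 0.004, 0.708]
contact_force: [0.8, 0.5, -1.2]
opening: 0.004
```

Run:
```python
from plant import *
from h import *
s=get_state();print(s['time'],s['eef_pos'],s['tcp_rot'],s['contact_force'])
m=camera_model('wrist');b=read_camera('wrist');cv2.imwrite('pics/w4.png',b);K,T=m['camera_matrix'],m['pose']
for r in blobs(b,(45,80,40),(85,255,255),(60,150,480,320)):print(r,fonz(K,T,r[1:3],.0975))
a=read_camera('side')[150:320,180:390]
a=cv2.resize(a,None,fx=2.2,fy=2.2,interpolation=2);b=b[130:330,100:460];b=cv2.resize(b,(a.shape[1],int(a.shape[1]*200/360)))
cv2.imwrite('pics/c4.png',np.vstack([a,b]))
```

```text
9.35 [ 0.4886 -0.1136  0.2083] [-0.7066 -0.002   0.0037  0.7076] [ 0.8394  0.4693 -1.1502]
(894, np.float64(210.02), np.float64(260.49), 194, 244, 33, 34) [ 0.5274 -0.1693  0.0975]
```

View pics/c4.png

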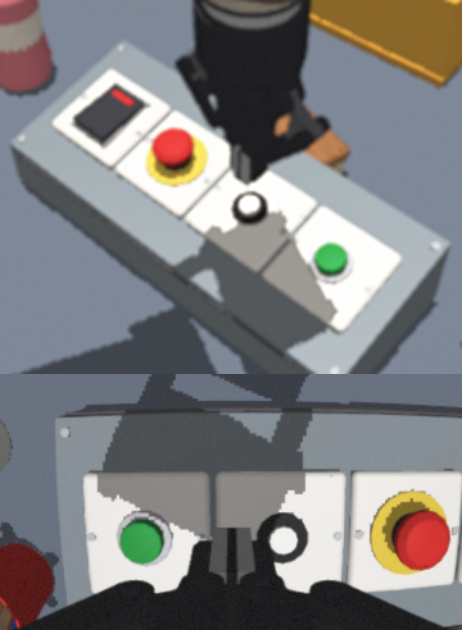

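Breaker is still in, and the green button at (140,540) in the crop puts start at (0.5274, -0.1693). I'll check the rocker's drop numerically from the side view before pressing start.

Run:
```python
from plant import *
from h import *
b=blobs(read_camera('side'),(172,120,60),(8,255,255),(185,165,385,320))
print(b)
p=P(camera_model('side'))
for X in([.5445,.0985,.0975],[.5447,.0985,.093]):
    q=p@[*X,1];print(q[:2]/q[2])
```

```text
[(243, np.float64(258.14), np.float64(216.64), 249, 209, 18, 17), (40, np.float64(235.4), np.float64(194.05), 231, 191, 10, 7)]
[235.3515 192.5239]
[235.6053 193.9677]
```

The rocker's stop height, tip z 0.0917 against a predicted 0.0918 for fully on, agrees with the bar having dropped in the side view. Now a quick check of brush clearance on the -y side.

Run:
```python
from h import *
from plant import camera_model
ms,md=camera_model('scene'),camera_model('side')
print('cup',onz(ms,(161,277),0),onz(md,(420,322),0),'rim',tri(ms,(158,243),md,(424,283)))
print('squeeze base',onz(md,(388,380),0),'nozzle',tri(ms,(148,191),md,(405,320)))
print('left brush tip at z.17',onz(ms,(133,222),.16),onz(md,(406,260),.16),'right',onz(ms,(172,223),.16),onz(md,(425,240),.16))
```

```text
cup [ 0.634  -0.3229  0.    ] [ 0.6006 -0.3394  0.    ] rim [ 0.6121 -0.3145  0.0952]
squeeze base [ 0.4664 -0.3547  0.    ] nozzle [ 0.484  -0.3358  0.1642]
left brush tip at z.17 [ 0.6013 -0.3594  0.16  ] [ 0.5842 -0.281   0.16  ] right [ 0.6217 -0.2675  0.16  ] [ 0.6435 -0.2827  0.16  ]
```

Nearest things are at y of about -0.26 or beyond (x 0.62), which is about 90 mm clear, so it's safe to press.

Call:
carry_out(
  moves=[
    [0, 0, 0, 0.0384, 0, -0.056, 1],
    [0, 0, 0, 0, 0, 0, 1],
    [0, 0, 0, 0, 0.05, 0, 1],
    [0, 0, 0, 0, 0.031, 0, 1],
    [0, 0, 0, 0, 0, 0, 1],
    [0, 0, 0, 0, 0, 0, 1],
  ],
)

```text
time: 10.25
eef_pos: [0.526, -0.1652, 0.1299]
tcp_rot: [0.707, 0.004, -0.003, -0.707]
contact_force: [-0.4, 0.3, 0.6]
opening: 0.0
```

Call:
carry_out(
  moves=[
    [0, 0, 0, 0, 0.004, 0, 1],
    [0, 0, 0, 0, 0.004, 0, 1],
    [0, 0, 0, 0, 0.003, 0, 1],
    [0, 0, 0, 0, 0, 0, 1],
  ],
)

```text
time: 10.75
eef_pos: [0.5255, -0.1657, 0.1177]
tcp_rot: [0.707, 0.003, -0.003, -0.707]
contact_force: [-0.8, 0.3, 1.5]
opening: -0.003
```

Call:
carry_out(
  moves=[
    [0, 0, 0, 0, 0.003, 0, 1],
    [0, 0, 0, 0, 0.003, 0, 1],
    [0, 0, 0, 0, 0, 0, 1],
  ],
)

```text
time: 11.12
eef_pos: [0.5262, -0.1657, 0.1124]
tcp_rot: [0.707, 0.004, -0.002, -0.707]
contact_force: [1.2, 1.5, 5.3]
opening: -0.0
```

Call:
carry_out(
  moves=[
    [0, 0, 0, 0, 0.003, 0, 1],
    [0, 0, 0, 0, 0, 0, 1],
  ],
)

```text
time: 11.38
eef_pos: [0.5266, -0.1657, 0.112]
tcp_rot: [0.707, 0.004, -0.002, -0.707]
contact_force: [-4.8, 4.6, 18.0]
opening: 0.003
```

Call:
carry_out(
  moves=[
    [0, 0, 0, 0, 0.002, 0, 1],
    [0, 0, 0, 0, 0, 0, 1],
  ],
)

```text
time: 11.62
eef_pos: [0.5267, -0.1658, 0.1118]
tcp_rot: [0.707, 0.004, -0.003, -0.707]
contact_force: [-8.1, 6.0, 25.7]
opening: 0.001
```

Call:
carry_out(
  moves=[
    [0, 0, 0, 0, -0.05, 0, 1],
    [0, 0, 0, 0, -0.06, 0, 1],
    [0, 0, 0, -0.05, -0.02, 0.04, 1],
    [0, 0, 0, 0, 0, 0, 1],
    [0, 0, 0, 0, 0, 0, 1],
  ],
)

```text
time: 12.25
eef_pos: [0.4779, -0.1286, 0.2342]
tcp_rot: [0.707, 0.003, -0.003, -0.707]
contact_force: [0.4, -0.2, -0.5]
opening: -0.002
```

Run:
```python
from plant import *
from h import *
s=get_state();print(s['time'],s['eef_pos'],s['contact_force'])
b=read_camera('wrist');S=read_camera('side')
for n,lo,hi in(('green',(45,80,40),(85,255,255)),('red',(172,120,60),(8,255,255))):print(n,blobs(S,lo,hi,(185,165,385,320)))
a=cv2.resize(S,(520,390));b=cv2.resize(b[130:330],None,fx=520/560,fy=520/560)
cv2.imwrite('pics/c5.png',np.vstack([a,b]))
```

```text
12.25 [ 0.4779 -0.1286  0.2342] [ 0.4354 -0.1907 -0.5045]
green [(159, np.float64(329.96), np.float64(267.35), 323, 261, 15, 14)]
red [(243, np.float64(258.14), np.float64(216.64), 249, 209, 18, 17), (40, np.float64(235.4), np.float64(194.05), 231, 191, 10, 7)]
```

View pics/c5.png

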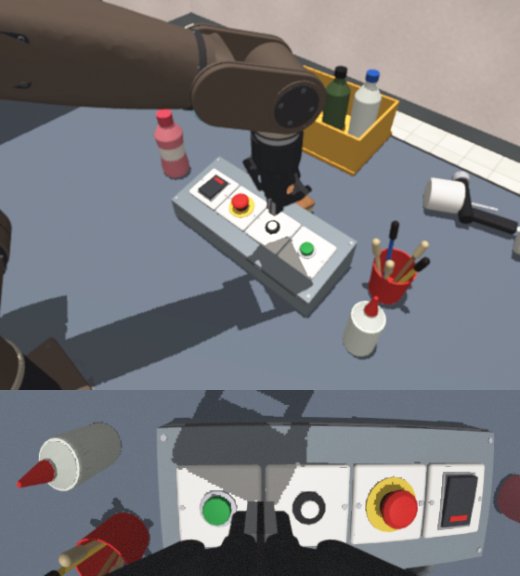

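```bash
python3 -c "
from plant import *
print(sign_off())"
```

```text
the job is handed in; nothing more can be done
None
```

I pressed the three controls in the required order and handed the job in at about 12.3 s. The sign-off gave no verdict.

1. **Breaker:** pushed to a hard stop at 32 N. In the images it stays in and its red band is hidden.
2. **Rocker:** tipped to a hard stop at 30 N. The fingertip stopped at z 0.0917 m, against 0.0918 m predicted for fully on. In the side view the red bar dropped only about 0.9 px, against 1.2 to 1.4 px expected. That is within sub-pixel noise, so I relied on the hard stop and the height.
3. **Start:** pressed to a hard stop at 26 N, then released. The green button's position in the side view is now identical to the one before pressing.

In the last pictures the red stop had not moved, and the bottles, cup and scrubbing brush stood where they were by eye; I did not measure them. The arm was clear of everything, with the tool at z 0.234 m and about 0.5 N of sensor noise.

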